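Snap the charged battery pack into the viewing lamp

ROBOT

A 6-joint arm with a two-finger parallel gripper is mounted at the origin on the work surface. World frame = base frame: x ahead of the robot, y to its left, z up, the work surface at z = 0. Lengths are in m, angles in degrees, forces in N, time in s.
With the tool pointing down it reaches from about 0.325 to 0.9 m from the base axis. Payload 6.1 kg.
Tool frame: the origin (TCP) lies at the very end of the fingers, on their centre line; the grasp point (between the pads) lies manip.hold_point_z behind it (manip.hold_point_z is the distance from the TCP to the grasp point, in m); z points along the fingers, x is the direction in which the jaws open and shut, and the axes are right-handed (so a half turn about z gives the same grasp; the last joint's range is limited). The gripper opens to 85 mm and grips with 20 to 120 N. Pads are 22 mm wide; open, the fingers measure 114 mm over their backs; the gripper's body (76 mm by 85 mm) begins 54 mm behind the grasp point. The pads swing forward as they close: fully open they stand 13 mm farther back than shut.
Start: joints at [57.748, 12.628, 87.462, -0, 79.91, -7.225], TCP at [0.264, 0.566, 0.231] pointing down, gripper open.
Joint ranges: [-170.65, 170.65], [-52.31, 119.04], [5.05, 147.46], [-71.25, 251.25], [11.57, 151.72], [-153.62, 153.62]. Speed limits (degrees/s): [147.25, 147.25, 172.46, 180, 180, 180].

INTERFACE

Orientations are given as [roll, pitch, yaw] about the fixed x, y, z axes, in that order (R = Rz(yaw) Ry(pitch) Rx(roll)).
In Python, from bench import manip, optics, models gives the robot as it stands. The module is installed in compiled form; this text tells all that it offers.
- The arm moves only by the tool arm_command, never from a script. Its argument "rows" is a list of rows, each a list of 7 numbers: the shift along the world's x, y, z in m, then the turn, a rotation vector about the world's x, y, z in degrees, then the gripper command: -1 is fully open, 1 is shut, values between are in proportion. In form: [[x, y, z, ax, ay, az, gripper], ...]. A call has 1 to 10 rows; each row shifts and turns the commanded pose from where the row before left it; what a row does not reach is not made up. A row lasts 1/10 s, in which the tool goes at most 50 mm and 8.59 degrees, less where a joint would pass 70% of its speed; a pose out of reach is approached as far as the arm can. A call is refused whole if a number of a shift passes 0.05 or a number of a turn 8.59, either way. A call with a gripper value outside its range is refused whole. The fingers move at their own pace and stop on an object; "grip_force" is the grip in N (left out, the last holds). Time passes only in rows, so rows that do not move let the fingers close. It gives the time, the measured TCP pose, the force and the opening at its end, in the units of the state.
- manip.read_state(): the state, without advancing time (a new reading comes with each control period).
- optics.snapshot(name): name is "side" or "top" or "wrist"; returns (picture, depth): 400x640x3 uint8, red, green, blue; 400x640 float32, m along the optical axis (not along the pixel's ray), 0 where there is no reading.
- optics.camera_model(name): a dict with "mtx" (3x3 intrinsics, pixels), "extrinsics" (4x4, takes a point from world to camera coordinates); the wrist camera has in their place "mount" (4x4, takes a point from camera to tool coordinates, whose origin is the TCP and whose axes are the tool frame's). Camera axes: x right, y down, z forward; pixel columns grow to the right and rows downward; lengths in m; the calibration is good to about 2 mm. A picture is of the moment at which its call begins: read the wrist's pose just before it. camera_model takes no time and is no camera call.
- manip.sign_off(): hands the job in, once; it reports no verdict.
Trained networks look in the newest picture that a camera, given by its name, has taken for a name from the list of things; names that differ only in an ending like _2 or _b are one class to them, and where a whole thing is asked for, a point or a joint stands for the part that bears it (a point fixed in the world has none). Each returns a list of dicts, best first, with "confidence" (0 to 1); they miss things now and then, are a little off and sometimes report something else, mostly with a low value. They report only what shows in the picture. A call takes as long as a camera call. They do not tell look-alikes from the thing itself.
- models.spot_in(label, camera): "bbox" ([left, top, width, height] in pixels, round what is visible of it).
The state is a dict: "time": time; "joint_pos": joint angles; "qvel": joint speeds; "tau": joint torques, N m; "tcp_pos": TCP position; "tool_rot": TCP orientation; "ft_force": force on the tool from outside, world axes, zero at the start; "wrist_torque": the same for the moment, N m; "gripper_width": opening from 0.0 (shut) to 1.0 (fully open).
Only numpy, scipy, OpenCV 4.12 (cv2) and the standard library are available. Lean on these libraries where they do the work, as an engineer would, in place of code of your own. Each camera call takes 0.05 s, during which the arm holds its last target. There are 200 camera calls.

TASK

Fit the charged battery pack (the one with the green charge light) to the cordless viewing lamp: set it in the mouth of the dock on the lamp's base and slide it along the rails, contact end first, until the spring catch has been pushed aside and has clicked back behind the pack's lug, then let go. Leave the flat pack (red light) and the other things on the table where they lie.

Things in the scene. Friction and masses are not known exactly. Their poses are not given: they have to be found in the camera images.
- pack_charged: Charged slide-in battery pack, 0.2-0.45 kg, grey with black shoe, on the table; GREEN 22 x 26 mm charge light on top, 28 mm behind the middle. Origin: centre of the underside; x to the front (brass-contact end, goes in first), y left, z up. 100 mm long (x -50..+50), 62 high. Shoe 8 mm thick, 56 wide, with an 18 mm long, 6 deep notch in each side at x +4..+22; ahead of it the front lugs.
- pack_grip (a point): Where to grip the charged pack: middle of its grey shell, 42 mm above the underside, 4 mm behind the pack's origin; pack's axes. The shell is 44 mm wide (y), x -50..+42 and z 8..62 mm in the pack's frame. Grip across y, with the fingertips over 17 mm above the underside so that they clear the dock's rails and catch.
- pack_flat: Flat (empty) pack: same shape and axes as the charged one, but its light is RED. Not to be used or moved. The two packs may lie either way about.
- lamp: Lamp; stands firm, never moves. White base 230 (x) x 170 x 22 mm; origin: centre of its underside; x is the way the pack is slid in, from the dock's mouth to the far end; y left; z up. A thin arm rises at x +85, y +55 mm, leaning to +y, with a 240 mm light bar 0.3 m up beyond the +y side. The black dock lies on the base along y = 0; its end stop at x +17 is 30 mm high.
- dock_home (a point): Where the pack's origin lies when home in the dock: on the base's top (22 mm above the table), on the dock's centre line; lamp's axes, the pack's x pointing the same way. Play: 2 mm forward to the end stop, 2 mm each side. The rails run from 43 mm before it to 57 mm beyond, inner faces 60 mm apart.
- dock_mouth (a point): Middle of the front end of the flared guides, on the base's top, 70 mm before dock_home; lamp's axes. The guides narrow over 27 mm from 75 to 60 mm apart, then the rails begin. The rails' lips overhang the shoe (edges 50 mm apart, underside 11, top 14 mm above the base's top), so the pack must be slid in from here; it cannot be dropped in. The base begins 10 mm before this point.
- catch (a joint): Orange bevelled spring catch in the left (+y) rail, sliding along the lamp's y. 0: sprung in; positive: pushed aside, m (at most 0.010). The pack's left front lug meets its bevel about 39 mm before home and pushes it 3-7 mm aside (takes 3-12 N along x); it snaps back to 0 (or nearly), into the notch, as the pack comes home: then the pack is locked.
- catch_nose (a point): Top of the catch's nose tip. Sprung in, it reaches 7 mm into the channel (23 mm left of the centre line), its square holding face 22 mm beyond dock_home. The orange thumb tab (to 16 mm above the base) is for release: leave it alone.
- calculator: Bystander: black desk calculator 85 x 150 x 16 mm, origin at the centre of its underside.
- magnifier: Bystander: round hand magnifier, 72 mm lens ring with 85 mm handle, 10 mm thick, origin under the lens centre.
- tweezers: Bystander: steel stamp tweezers, 135 mm long, 5 mm thick, origin near the middle of the underside.
- notebook: Bystander: dark red pocket notebook 75 x 105 x 12 mm, origin at the centre of its underside.
- water_bottle: Bystander: clear water bottle, 64 mm across, 200 mm tall, origin at the centre of its underside.
- hinge_jar: Bystander: small jar with a white cap, 56 mm across, 55 mm tall, origin at the centre of its underside.
Things that resemble listed ones, but are neither listed nor needed, are in the scene too. Leave any brown or turquoise look-alike of the pack_charged alone.

How it is judged (in metres and radians):
On the way:
1. the charged pack, sliding in the rails, pushes the catch aside (value of joint catch above 0.002 m and x of pack_charged in the frame of dock_home between -0.042 and 0.001 m and z of pack_charged in the frame of dock_home below 0.006 m and y of pack_charged in the frame of dock_home between -0.005 and 0.005 m), for 0.04 s.
At the end, for the whole second after the job is handed in: The charged pack sits in the lamp's dock at home (within 2.5 mm short and 6 mm beyond along the rails, 5 mm sideways, flat on the base within 5 mm and 0.06 rad, in line within 0.09 rad), the catch is sprung back in behind its lug (catch under 2 mm), and the pack is released and at rest (x of pack_charged in the frame of dock_home between -0.0025 and 0.006 m and y of pack_charged in the frame of dock_home between -0.005 and 0.005 m and z of pack_charged in the frame of dock_home between -0.003 and 0.005 m and angle between the x axis of pack_charged and the x axis of lamp, either way round below 0.09 rad and angle between pack_charged's own z axis and vertical below 0.06 rad and value of joint catch below 0.002 m and linear speed of pack_charged below 0.02 m/s); the robot touches nothing.
It fails at once if the flat pack is moved more than 30 mm (distance of pack_flat from where it was at the start of the episode above 0.03 m).
It fails at once if another thing on the table is moved more than 30 mm (distance of any of calculator, magnifier, tweezers, notebook, water_bottle, hinge_jar from where it was at the start of the episode above 0.03 m).
It also fails if it takes over 38 s, if anything falls off the work surface, if the arm or the gripper's body presses on something with over 40 N, if the wrist force passes 120 N, or if a joint passes its speed limit or range.

## Working session

There is one attempt and no reset: what is moved stays moved. The work goes in short steps, Python scripts to look and compute and a tool call to move; the robot and the scene stay as the last step left them, time stands still between calls to the robot, and variables do not carry over. Pictures are saved under pics/ and viewed, about 8 in all and at most 12, crops included, and the job is handed in when it is done.

Besides the shell and the picture viewer there is one more tool, called after ">>>" as a command line: name --pt "numbers of a row" for each row, then --argument value for the rest. arm_command: Moves the arm, as the interface text tells. Its arguments: {"type":"object","properties":{"rows":{"type":"array"},"grip_force":{"type":"number"}},"required":["rows"]}

```bash
mkdir -p pics && cat > h.py <<'E'
import numpy as np, cv2
from scipy.spatial.transform import Rotation as R
from bench import manip, optics, models
def snap(n):
    s=manip.read_state(); im,d=optics.snapshot(n); m=optics.camera_model(n)
    K=np.array(m["mtx"])
    if n=="wrist":
        T=np.eye(4);T[:3,:3]=R.from_euler('xyz',s["tool_rot"],degrees=True).as_matrix();T[:3,3]=s["tcp_pos"]
        C=T@np.array(m["mount"])
    else: C=np.linalg.inv(np.array(m["extrinsics"]))
    return im,d,K,C
def cloud(d,K,C):
    v,u=np.indices(d.shape); P=np.stack([(u-K[0,2])/K[0,0]*d,(v-K[1,2])/K[1,1]*d,d],-1)
    W=P@C[:3,:3].T+C[:3,3]; W[d==0]=np.nan; return W
def save(n,im): cv2.imwrite("pics/"+n+".png",im[:,:,::-1])
E
python3 - <<'E'
from h import *
s=manip.read_state();print(s, manip.hold_point_z)
ims=[]
for c in ["top","side"]:
    im,d,K,C=snap(c);W=cloud(d,K,C);np.savez(c,im=im,d=d,K=K,C=C,W=W);save(c,im)
    print(c,C[:3,3].round(3))
    for l in ["pack_charged","pack_flat","lamp","catch","water_bottle"]:
        for r in models.spot_in(l,c)[:4]:
            b=r["bbox"];u,v=int(b[0]+b[2]/2),int(b[1]+b[3]/2);print(l,np.round(b),round(r["confidence"],2),W[min(v,399),min(u,639)].round(3))
E
```

```text
{'time': 0.0, 'joint_pos': array([ 5.77461218e+01,  1.26765303e+01,  8.75288805e+01,  1.24929029e-03,
        7.99107157e+01, -7.22607590e+00]), 'qvel': array([ 0.15189654,  0.01019499, -0.02921037, -0.0195783 ,  0.02941917,
        0.06220579]), 'tau': array([-1.08164673e-03, -4.96892917e+01, -3.89401853e+01, -1.41638802e-04,
        1.11880543e-02,  4.28901399e-05]), 'tcp_pos': array([0.26407786, 0.56577029, 0.23015655]), 'tool_rot': array([-1.79984173e+02,  1.15049440e-01,  6.49719934e+01]), 'ft_force': array([ 0.37826179, -0.53791016,  0.34215853]), 'wrist_torque': array([-0.0148099 ,  0.01484661, -0.00585939]), 'gripper_width': 1.0006440516122321} 0.0187
top [ 0.358 -0.016  1.195]
pack_charged [373. 218.  36.  35.] 0.94 [ 0.407 -0.212  0.06 ]
pack_charged [418. 256.  44.  27.] 0.87 [ 0.306 -0.358  0.059]
pack_charged [362. 177.  24.  29.] 0.7 [ 0.543 -0.161  0.061]
pack_flat [414. 202.  28.  36.] 0.82 [ 0.457 -0.329  0.06 ]
lamp [122.  60. 178. 152.] 0.96 [ 0.738  0.379 -0.002]
water_bottle [148. 181.  45.  23.] 0.86 [0.523 0.441 0.138]
water_bottle [247. 168.   8.   8.] 0.28 [0.607 0.23  0.033]
side [ 0.29  -0.939  0.988]
pack_charged [234. 316.  49.  58.] 0.7 [ 0.31  -0.39   0.066]
pack_charged [268. 259.  48.  44.] 0.65 [ 0.406 -0.243  0.057]
pack_charged [324. 237.  42.  34.] 0.64 [ 0.543 -0.193  0.059]
pack_charged [322. 192.  43.  45.] 0.57 [ 0.577 -0.065  0.053]
pack_flat [303. 299.  49.  51.] 0.74 [ 0.457 -0.368  0.057]
lamp [289.   8.  97. 176.] 0.84 [0.728 0.545 0.004]
catch [323. 144.   6.   8.] 0.51 [0.608 0.233 0.035]
water_bottle [276.  57.  20.  66.] 0.86 [0.526 0.436 0.118]
water_bottle [291.   8.  91. 176.] 0.29 [0.725 0.55  0.001]
```

View pics/top.png

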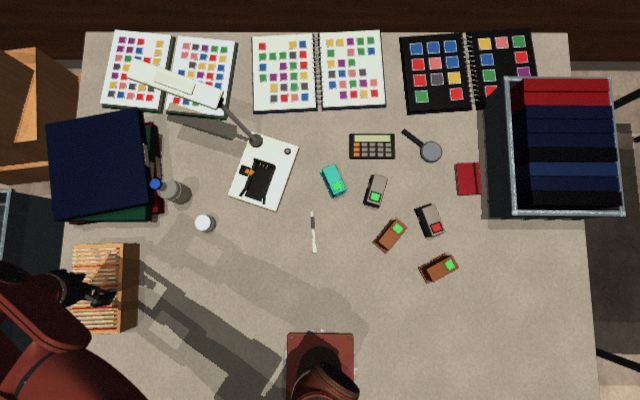

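View pics/side.png

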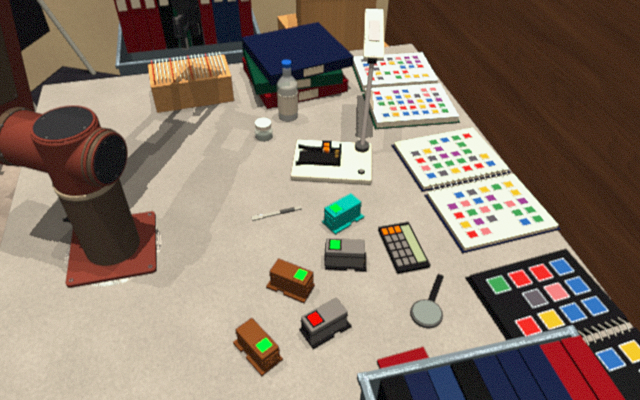

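The only grey pack with a green light is at top (376,190). These could be mistaken for it: turquoise (333,181), brown (390,235), brown (438,268), and the flat grey pack with the red light (430,220). The dock is on the white base at (262,180), with its mouth toward the robot. Next I'll measure both coarsely and check the choice in a crop.

```bash
cat > rect.py <<'E'
from h import *
def rect(W,m,off=0):
    P=W[m][:,:2].astype(np.float32); (c,(a,b),t)=cv2.minAreaRect(P*1000)
    return np.round(c,1),round(a,1),round(b,1),round(t,1),len(P)
E
python3 - <<'E'
from rect import *
z=np.load("top.npz");im,W=z["im"].astype(int),z["W"];K,C=z["K"],z["C"]
v,u=np.indices(W.shape[:2])
box=(abs(u-376)<18)&(abs(v-190)<24)
print("packtop",rect(W,box&(W[...,2]>.054)&(W[...,2]<.07)))
g=box&(im[...,1]>im[...,0]+60);print("light",np.nanmean(W[g],0).round(4))
b=(u>220)&(u<305)&(v>130)&(v<215)&(W[...,2]>.014)&(W[...,2]<.03)
print("base",rect(W,b),np.nanmedian(W[b],0).round(4))
crop=z["im"][150:225,215:400];save("crop",cv2.resize(crop.astype(np.uint8),None,fx=4,fy=4,interpolation=cv2.INTER_CUBIC))
E
```

```text
packtop (array([ 547.1, -172.7]), 44.3, 91.3, 73.3, 410)
light [ 0.5264 -0.1656  0.0625]
base (array([614.9, 193.2]), 171.0, 230.2, 71.9, 2962) [0.6065 0.1856 0.0218]
```

View pics/crop.png

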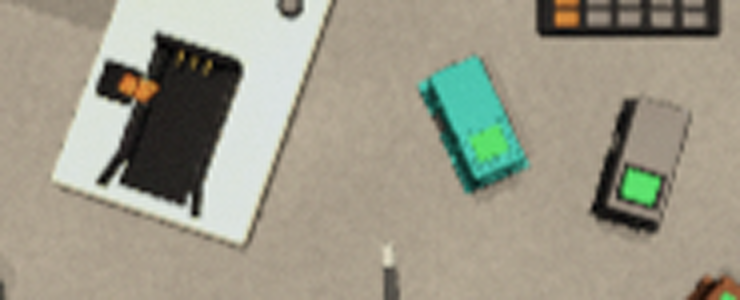

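>>> arm_command --pt "0.01 -0.045 0.015 0 0 2 -1" --pt "0.015 -0.045 0.015 0 0 2 -1" --pt "0.015 -0.045 0.015 0 0 2 -1" --pt "0.015 -0.045 0.015 0 0 2 -1" --pt "0.015 -0.045 0.01 0 0 2 -1" --pt "0.015 -0.045 0 0 0 2 -1" --pt "0.015 -0.045 0 0 0 2 -1" --pt "0.02 -0.045 0 0 0 1 -1" --pt "0.02 -0.045 0 0 0 0 -1" --pt "0.02 -0.045 0 0 0 0 -1"

```text
time: 1.6
tcp_pos: [0.4248, 0.1144, 0.3019]
tool_rot: [179.9, -0.0, 80.0]
ft_force: [0.5, 0.9, -0.1]
gripper_width: 0.998
```

The crop confirms the grey pack with the green light at crop (640,185). The dock channel is at (180,120), with its flared mouth at the bottom and the orange catch on the left. Now I'll move above the pack.

>>> arm_command --pt "0.02 -0.045 0 0 0 -1 -1" --pt "0.02 -0.045 -0.01 0 0 -1 -1" --pt "0.02 -0.045 -0.01 0 0 -1 -1" --pt "0.02 -0.045 -0.01 0 0 -1 -1" --pt "0.015 -0.045 -0.01 0 0 -1 -1" --pt "0.015 -0.04 -0.01 0 0 -1 -1" --pt "0.012 -0.022 0 0 0 -0.7 -1" --pt "0 0 0 0 0 0 -1" --pt "0 0 0 0 0 0 -1"

```text
time: 2.5
tcp_pos: [0.5459, -0.1702, 0.2512]
tool_rot: [-180.0, -0.0, 73.2]
ft_force: [0.0, 1.3, -0.3]
gripper_width: 1.004
```

```bash
python3 - <<'E'
from rect import *
print(np.round(optics.camera_model("wrist")["mount"],3)); s=manip.read_state();print(s["tcp_pos"],s["tool_rot"],s["time"])
im,d,K,C=snap("wrist");W=cloud(d,K,C);save("w1",im);np.savez("w1",im=im,d=d,K=K,C=C,W=W)
near=(np.hypot(W[...,0]-.547,W[...,1]+.173)<.07)
print("top",rect(W,near&(W[...,2]>.05)&(W[...,2]<.075)),np.nanmedian(W[near&(W[...,2]>.05)],0))
ii=im.astype(int);g=near&(ii[...,1]>ii[...,0]+60);print("light",np.nanmean(W[g],0).round(4),g.sum())
tb=(W[...,2]<.01)&(W[...,2]>-.02);print("table z",np.nanmedian(W[...,2][tb]))
E
```

```text
[[ 1.    -0.    -0.001 -0.001]
 [ 0.     0.959  0.283 -0.073]
 [ 0.001 -0.283  0.959 -0.143]
 [ 0.     0.     0.     1.   ]]
[ 0.54591807 -0.17015127  0.25122705] [-1.79955630e+02 -2.63455863e-02  7.32220849e+01] 2.5
top (array([ 546.3, -173. ]), 43.9, 92.8, 73.2, 3249) [ 0.53404005 -0.17082532  0.32669699]
light [ 0.5247 -0.1675  0.0635] 470
table z 6.443141106357575e-05
```

View pics/w1.png

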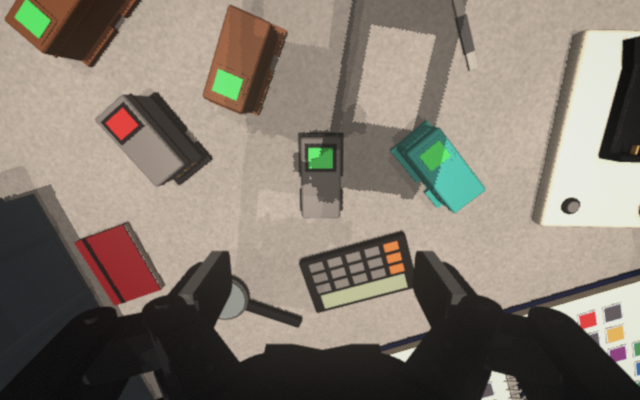

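The wrist view shows the grey pack with the green light centred under the tool at (321,170). Its pose agrees with the top view within 1 mm. The neighbours clear the fingers, so I'll descend and grip.

>>> arm_command --pt "0.0005 -0.003 -0.04 0 0 0 -1" --pt "0 0 -0.045 0 0 0 -1" --pt "0 0 -0.045 0 0 0 -1" --pt "0 0 -0.045 0 0 0 -1" --pt "0 0 -0.03 0 0 0 -1" --pt "0 0 -0.018 0 0 0 -1" --pt "0 0 -0.004 0 0 0 -1" --pt "0 0 0 0 0 0 -1" --pt "0 0 0 0 0 0 0.3" --pt "0 0 0 0 0 0 1" --grip_force 60

```text
time: 3.55
tcp_pos: [0.548, -0.1733, 0.0264]
tool_rot: [179.8, 0.0, 73.3]
ft_force: [-1.3, -0.2, 0.3]
gripper_width: 0.694
```

>>> arm_command --pt "0 0 0 0 0 0 1" --pt "0 0 0 0 0 0 1" --pt "0 0 0 0 0 0 1" --pt "0 0 0 0 0 0 1" --pt "0 0 0 0 0 0 1"

```text
time: 4.05
tcp_pos: [0.5478, -0.1735, 0.0261]
tool_rot: [179.8, 0.0, 73.3]
ft_force: [-0.3, 1.1, 6.9]
gripper_width: 0.503
```

Gripped: the opening is about 43 mm. I'll lift and carry it to a viewing spot beside the dock.

>>> arm_command --pt "0 0 0.02 0 0 0 1" --pt "0 0 0.04 0 0 0 1" --pt "0 0 0.04 0 0 0 1" --pt "0 0.01 0.04 0 0 -0.4 1" --pt "0 0.03 0.04 0 0 -0.5 1" --pt "0 0.04 0.04 0 0 -0.5 1" --pt "0 0.04 0.02 0 0 0 1" --pt "0 0.04 0 0 0 0 1" --pt "0 0.04 0 0 0 0 1" --pt "0 0.03 0 0 0 0 1"

```text
time: 5.05
tcp_pos: [0.5458, 0.0546, 0.2595]
tool_rot: [-179.9, -0.0, 71.9]
ft_force: [0.1, -0.5, -2.6]
gripper_width: 0.506
```

>>> arm_command --pt "0 0.01 0 0 0 0 1" --pt "0 0 0 0 0 0 1" --pt "0 0 0 0 0 0 1"

```text
time: 5.35
tcp_pos: [0.5464, 0.0615, 0.2594]
tool_rot: [-180.0, 0.1, 71.9]
ft_force: [-0.1, -1.1, -3.4]
gripper_width: 0.513
```

```bash
python3 - <<'E'
from rect import *
s=manip.read_state();print(s["tcp_pos"],s["tool_rot"],s["time"],s["ft_force"])
im,d,K,C=snap("wrist");W=cloud(d,K,C);save("w2",im);np.savez("w2",im=im,d=d,K=K,C=C,W=W)
near=(abs(W[...,0]-.615)<.16)&(abs(W[...,1]-.193)<.15)
b=near&(W[...,2]>.012)&(W[...,2]<.03);print("base",rect(W,b),np.nanmedian(W[b],0).round(4))
for l in ["catch","lamp"]: print(l,models.spot_in(l,"wrist")[:2])
Ti=np.linalg.inv(C)
E
```

```text
[0.54641431 0.06152879 0.25937859] [-1.79970387e+02  5.67014909e-02  7.18708421e+01] 5.35 [-0.10925332 -1.13512709 -3.41106628]
base (array([613.2, 192.7]), 169.4, 228.1, 72.0, 17787) [0.5862 0.1944 0.022 ]
catch [{'bbox': [456.7, 162.7, 33.6, 15.5], 'confidence': 0.8}]
lamp [{'bbox': [371.3, 90.6, 267.5, 280.7], 'confidence': 0.84}, {'bbox': [459.8, 165.4, 27.5, 17.3], 'confidence': 0.58}]
```

View pics/w2.png

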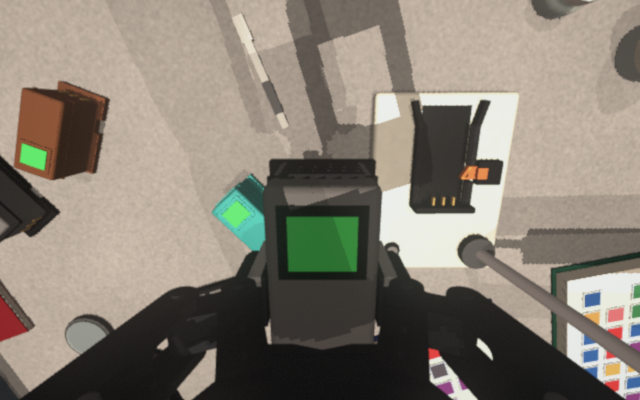

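The wrist view shows the pack held straight, with its green light at (322,245). The dock is clear at (445,155), mouth up at (450,100), catch at (475,173) and end stop at (443,205). I'll measure the dock's centre line and end stop, and where the pack sits in the hand.

```bash
python3 - <<'E'
from rect import *
z=np.load("w2.npz");W,im,C,K,d=z["W"],z["im"].astype(int),z["C"],z["K"],z["d"]
y=np.radians(-18.05);c=np.array([.614,.193]);Rl=np.array([[np.cos(y),np.sin(y)],[-np.sin(y),np.cos(y)]])
L=W.copy();L[...,:2]=(W[...,:2]-c)@Rl.T
L*=1000
def q(m,ax): a=L[m][:,ax];return np.percentile(a,[1,50,99]).round(1),len(a)
inb=(abs(L[...,0])<130)&(abs(L[...,1])<100)
base=inb&(abs(L[...,2]-22)<3)&(im.min(-1)>130)
u=np.indices(d.shape)[1]
# base y-edges at clean sections
for x0 in (-100,-60,0): 
    m=inb&(abs(L[...,0]-x0)<6)&(abs(L[...,2]-22)<4);print("basey",x0,q(m,1))
m=inb&(abs(L[...,1]+50)<10)&(abs(L[...,2]-22)<4);print("basex",q(m,0))
es=inb&(L[...,2]>46)&(L[...,2]<56)&(abs(L[...,1])<45)&(abs(L[...,0]-10)<30);print("endstop x",q(es,0),"y",q(es,1),"z",q(es,2))
for x0 in range(-110,15,10):
    m=inb&(abs(L[...,0]-x0)<3)&(L[...,2]>30)&(L[...,2]<42)&(abs(L[...,1])<48)
    yy=np.sort(L[m][:,1]); 
    if len(yy)<4: print(x0,len(yy));continue
    a,b=yy[yy<0],yy[yy>0];print(x0,a[[0,-1]].round(1) if len(a) else "",b[[0,-1]].round(1) if len(b) else "",len(yy))
o=inb&(im[...,0]>180)&(im[...,2]<90)&(im[...,1]<170)&(L[...,2]>25);print("orange",q(o,0),q(o,1),q(o,2))
# held pack in tool frame
s=np.array([0.54641431,0.06152879,0.25937859]);T=R.from_euler('xyz',[-179.970387,.0567,71.8708],degrees=True).as_matrix()
P=(W-s)@T*1000
gy=(im.max(-1)>0)&(d<.25)&(d>0)&(abs(P[...,0])<60)&(abs(P[...,1])<80)
top=gy&(P[...,2]>-45)&(P[...,2]<-28)&(abs(P[...,0])<26)&(P[...,1]<0)
print("top z",np.percentile(P[top][:,2],[5,50,95]).round(1),"x",np.percentile(P[top][:,0],[.5,99.5]).round(1),"ymin",np.percentile(P[top][:,1],[.5]).round(1))
g=gy&(im[...,1]>im[...,0]+50);print("light mean/min/max",P[g].mean(0).round(1),P[g].min(0).round(1),P[g].max(0).round(1))
A=np.c_[P[top][:,:2],np.ones(top.sum())];print("tilt",np.linalg.lstsq(A,P[top][:,2],rcond=None)[0].round(4))
sh=gy&(P[...,2]>10)&(P[...,2]<40);print("shoe",[np.percentile(P[sh][:,i],[1,50,99]).round(1) for i in range(3)],sh.sum())
e=top&(P[...,1]<-20); 
xs=[(P[top&(abs(P[...,1]-yy)<2)][:,0].min().round(1),P[top&(abs(P[...,1]-yy)<2)][:,0].max().round(1)) for yy in (-45,-35,-25,-15)];print(xs)
E
```

```text
basey -100 (array([-83.6,  -3. ,  81.6]), 1390)
basey -60 (array([-83.6,  -1.1,  81.5]), 1161)
basey 0 (array([-73.2,   1.5,  81.9]), 883)
basex (array([-112.5,  -25.4,   85. ]), 2474)
endstop x (array([17. , 19.9, 24. ]), 423) y (array([-35.9,  -1.1,  34.7]), 423) z (array([46.7, 51.5, 53.4]), 423)
-110 0
-100 [-43.4 -35.9] [35.3 42.5] 75
-90 [-40.8 -33.9] [32.4 40.1] 71
-80 [-38.5 -31. ] [29.7 37.1] 74
-70 [-36.1 -25.6] [24.5 35.6] 108
-60 [-36.4 -25.8] [24.7 36.5] 106
-50 [-36.2 -25.2] [24.6 36.1] 106
-40 [-36.5 -25. ] [24.4 35.9] 105
-30 [-36.6 -25.2] [25.2 47.8] 121
-20 [-36.1 -25.2] [24.1 48. ] 138
-10 [-36.3 -25. ] [24.7 48. ] 125
0 [-36.6 -25. ] [24.8 36. ] 96
10 [-36.2  -0.6] [ 0.1 35.9] 118
orange (array([-32.5, -19.6,  84.9]), 239) (array([-42.4,  38.5,  94.9]), 239) (array([ 29.2,  32.6, 287. ]), 239)
top z [-38.5 -36.5 -33.8] x [-25.   24.8] ymin [-46.1]
light mean/min/max [ -1.2 -24.2 -37.4] [-34.1 -35.2 -39.4] [11.9 -7.5 -6. ]
tilt [ 1.10000e-03 -3.33000e-02 -3.71983e+01]
shoe [array([-28.8,   1.4,  26.7]), array([-46.3, -45.9, -39. ]), array([11.5, 18.6, 26.4])] 586
[(np.float64(-22.8), np.float64(20.7)), (np.float64(-23.0), np.float64(21.0)), (np.float64(-23.3), np.float64(21.1)), (np.float64(-25.7), np.float64(25.9))]
```

```bash
python3 - <<'E'
from h import *
def fit(P,m):
    X=P[m];
    for _ in range(6):
        A=np.c_[X[:,:2],np.ones(len(X))];c=np.linalg.lstsq(A,X[:,2],rcond=None)[0];r=X[:,2]-A@c;X=X[abs(r)<2*r.std()+1e-6]
    return c.round(4),r.std().round(2),len(X)
for n,s,rot,ymax in (("w1",[.5459,-.1702,.2512],[-179.956,-.026,73.222],60),("w2",[.54641,.06153,.25938],[-179.970,.0567,71.871],-12)):
    W=np.load(n+".npz")["W"];P=(W-s)@R.from_euler('xyz',rot,degrees=True).as_matrix()*1000
    z0=190 if n=="w1" else -37
    print(n,fit(P,(abs(P[...,0])<18)&(P[...,1]>-43)&(P[...,1]<ymax)&(abs(P[...,2]-z0)<6)))
    if n=="w2":
        for a in range(-44,-5,6):
            m=(abs(P[...,0])<18)&(abs(P[...,1]-a)<3)&(abs(P[...,2]+37)<6);print(a,np.median(P[m][:,2]).round(2))
        m=(abs(P[...,0])<15)&(P[...,1]<-38)&(P[...,2]>-30)&(P[...,2]<40)
        for zz in range(-30,30,8):
            k=m&(abs(P[...,2]-zz)<4);print("rear z",zz,np.median(P[k][:,1]).round(2) if k.any() else None)
    else: print("table",fit(P,(abs(P[...,2]-251)<6)))
E
```

```text
w1 (array([1.390000e-02, 1.090000e-02, 1.888539e+02]), np.float64(0.66), 2249)
table (array([ 1.200000e-03, -1.100000e-03,  2.511972e+02]), np.float64(0.61), 116580)
w2 (array([ 4.70000e-03, -3.49000e-02, -3.79732e+01]), np.float64(0.56), 6561)
-44 -35.48
-38 -36.49
-32 -37.27
-26 -37.28
-20 -37.24
-14 -37.03
-8 -36.21
rear z -30 -45.93
rear z -22 -47.06
rear z -14 -47.77
rear z -6 -47.82
rear z 2 -47.78
rear z 10 None
rear z 18 -45.96
rear z 26 -46.08
```

No real tilt: the top is flat between its edges. I'll move to above the mouth, then descend.

>>> arm_command --pt "-0.015 0.03 0 0 0 0 1" --pt "-0.015 0.04 -0.01 0 0 0 1" --pt "-0.015 0.04 -0.02 0 0 0 1" --pt "-0.015 0.04 -0.03 0 0 0 1" --pt "-0.012 0.028 -0.04 0 0 0 1" --pt "0 0 -0.04 0 0 0 1" --pt "0 0 -0.03 0 0 0 1" --pt "0 0 -0.015 0 0 0 1" --pt "0 0 0 0 0 0 1" --pt "0 0 0 0 0 0 1"

```text
time: 6.5
tcp_pos: [0.4766, 0.2382, 0.0775]
tool_rot: [179.9, -0.1, 71.8]
ft_force: [0.0, -0.2, -3.5]
gripper_width: 0.507
```

```bash
python3 - <<'E'
from h import *
s=manip.read_state();print(s["tcp_pos"].round(4),s["tool_rot"].round(2),s["ft_force"].round(1))
im,d,K,C=snap("side");a=im[110:200,250:390];a=cv2.resize(a,None,fx=4,fy=4,interpolation=cv2.INTER_CUBIC)
save("s2",a)
E
```

```text
[0.4766 0.2382 0.0775] [ 1.7993e+02 -5.0000e-02  7.1800e+01] [ 0.  -0.2 -3.5]
```

View pics/s2.png

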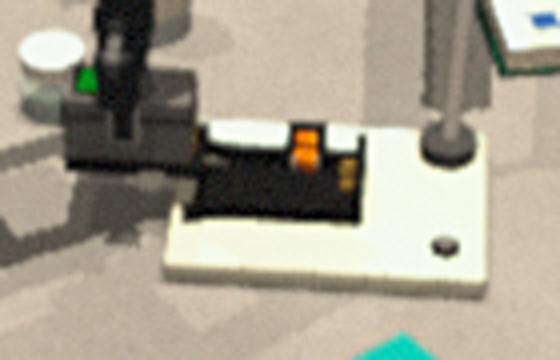

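The side crop shows the pack level, lined up with the mouth and short of the lips. Lateral error is about 0.3 mm. I'll lower it onto the base entry.

>>> arm_command --pt "0 0.0003 -0.015 0 0 0 1" --pt "0 0 -0.008 0 0 0 1" --pt "0 0 -0.004 0 0 0 1" --pt "0 0 -0.001 0 0 0 1" --pt "0 0 0 0 0 0 1" --pt "0 0 0 0 0 0 1"

```text
time: 7.15
tcp_pos: [0.4754, 0.2389, 0.0483]
tool_rot: [180.0, -0.0, 71.9]
ft_force: [-0.1, -0.2, -3.1]
gripper_width: 0.505
```

>>> arm_command --pt "0.0076 -0.0025 0 0 0 0 1" --pt "0.0076 -0.0025 0 0 0 0 1" --pt "0.0076 -0.0025 0 0 0 0 1" --pt "0.0076 -0.0024 0 0 0 0 1" --pt "0.0076 -0.0025 0 0 0 0 1" --pt "0.0076 -0.0025 0 0 0 0 1" --pt "0.0076 -0.0025 0 0 0 0 1" --pt "0 0 0 0 0 0 1" --pt "0 0 0 0 0 0 1"

```text
time: 8.05
tcp_pos: [0.5287, 0.2212, 0.0482]
tool_rot: [180.0, 0.0, 71.9]
ft_force: [1.3, -0.5, -2.1]
gripper_width: 0.506
```

>>> arm_command --pt "0.0057 -0.0018 0 0 0 0 1" --pt "0.0057 -0.0018 0 0 0 0 1" --pt "0.0057 -0.0019 0 0 0 0 1" --pt "0.0057 -0.0018 0 0 0 0 1" --pt "0.0057 -0.0019 0 0 0 0 1" --pt "0.0057 -0.0018 0 0 0 0 1" --pt "0 0 0 0 0 0 1"

```text
time: 8.75
tcp_pos: [0.5632, 0.2094, 0.0482]
tool_rot: [-180.0, 0.1, 71.8]
ft_force: [-0.4, -4.5, 0.5]
gripper_width: 0.51
```

>>> arm_command --pt "0.0038 -0.0012 0 0 0 0 1" --pt "0.0038 -0.0012 0 0 0 0 1" --pt "0.0038 -0.0013 0 0 0 0 1" --pt "0 0 0 0 0 0 1" --pt "0 0 0 0 0 0 1"

```text
time: 9.25
tcp_pos: [0.574, 0.2062, 0.0482]
tool_rot: [180.0, 0.0, 71.9]
ft_force: [-2.3, -4.6, 0.5]
gripper_width: 0.507
```

The catch's spring load now shows sideways at about 4.6 N. I have roughly 3 mm left, so I'll push gently to the stop.

>>> arm_command --pt "0.0014 -0.0005 0 0 0 0 1" --pt "0.0014 -0.0005 0 0 0 0 1" --pt "0.001 -0.0003 0 0 0 0 1" --pt "0 0 0 0 0 0 1" --pt "0 0 0 0 0 0 1"

```text
time: 9.75
tcp_pos: [0.5781, 0.2058, 0.0482]
tool_rot: [180.0, -0.1, 71.9]
ft_force: [-1.6, 0.1, -1.8]
gripper_width: 0.507
```

The side load has vanished, so the catch has clicked. I'll set the pack down, open, retreat and check.

>>> arm_command --pt "0 0 -0.001 0 0 0 1" --pt "0 0 0 0 0 0 0.5" --pt "0 0 0 0 0 0 -0.4" --pt "0 0 0 0 0 0 -0.6" --pt "0 0 0 0 0 0 -0.6" --pt "0 0 0 0 0 0 -0.6" --pt "0 0 0.01 0 0 0 -0.6"

```text
time: 10.45
tcp_pos: [0.5766, 0.205, 0.056]
tool_rot: [-179.8, 0.1, 71.9]
ft_force: [-0.4, -0.3, -0.2]
gripper_width: 0.8
```

>>> arm_command --pt "0 0 0.03 0 0 0 -0.6" --pt "0 0 0.04 0 0 0 -0.6" --pt "0 0 0.04 0 0 0 -0.6" --pt "-0.01 -0.02 0.04 0 0 0 -0.6" --pt "-0.01 -0.04 0.03 0 0 0 -0.6" --pt "0 -0.04 0.02 0 0 0 -0.6" --pt "0 -0.03 0 0 0 0 -0.6" --pt "0 0 0 0 0 0 -0.6" --pt "0 0 0 0 0 0 -0.6"

```text
time: 11.35
tcp_pos: [0.5581, 0.0758, 0.2573]
tool_rot: [180.0, -0.0, 71.8]
ft_force: [0.4, -0.7, -0.3]
gripper_width: 0.802
```

```bash
python3 - <<'E'
from rect import *
s=manip.read_state();print(s["tcp_pos"].round(4),s["tool_rot"].round(2),s["time"],s["gripper_width"])
im,d,K,C=snap("wrist");W=cloud(d,K,C);np.savez("w3",im=im,W=W)
y=np.radians(-18.05);c=np.array([.614,.193]);Rl=np.array([[np.cos(y),np.sin(y)],[-np.sin(y),np.cos(y)]])
L=W.copy();L[...,:2]=(W[...,:2]-c)@Rl.T;L*=1000
m=(abs(L[...,0]+35)<75)&(abs(L[...,1])<50)&(L[...,2]>76)&(L[...,2]<95)
print("top (lamp frame; expect centre -39,0, z 84)",rect(L/1000,m),np.median(L[m][:,2]))
ii=im.astype(int)
g=(ii[...,1]>ii[...,0]+60)&(abs(L[...,0]+63)<40)&(abs(L[...,1])<30)&(L[...,2]>70);print("light (expect -63,0)",L[g].mean(0).round(1))
o=(ii[...,0]>150)&(ii[...,2]<100)&(ii[...,1]<170)&(abs(L[...,0]+20)<30)&(abs(L[...,1]-35)<20)
print("orange y range",np.percentile(L[o][:,1],[2,50,98]).round(1) if o.any() else None,o.sum(),models.spot_in("catch","wrist")[:2])
save("w3",im)
im,d,K,C=snap("side");save("s3",cv2.resize(im[110:200,250:390],None,fx=4,fy=4,interpolation=cv2.INTER_CUBIC))
E
```

```text
[0.5581 0.0758 0.2573] [ 1.7997e+02 -4.0000e-02  7.1770e+01] 11.35 0.8021169870533384
top (lamp frame; expect centre -39,0, z 84) (array([-38.1,  -0.2]), 44.2, 91.4, 90.0, 3903) 83.9935574549982
light (expect -63,0) [-61.7  -0.   85.3]
orange y range [20.5 46.4 50.6] 83 [{'bbox': [466.5, 159.4, 12.1, 12.5], 'confidence': 0.52}]
```

View pics/w3.png

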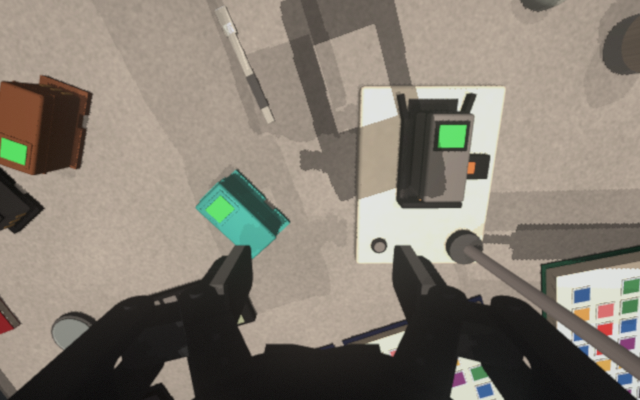

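View pics/s3.png

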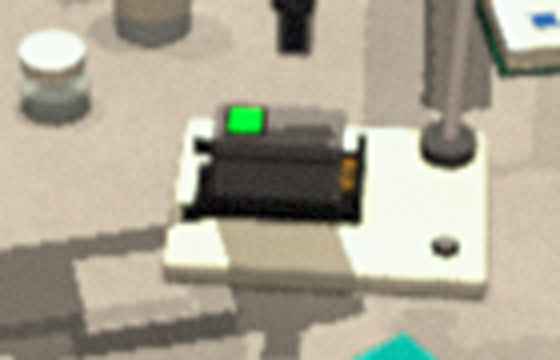

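The pack sits in the rails at +1 mm and flat. The wrist view shows it at (435,160), with the tab at (471,168). One last check: the tab's outer edge against its sprung-in place before insertion.

```bash
python3 - <<'E'
from h import *
y=np.radians(-18.05);c=np.array([.614,.193]);Rl=np.array([[np.cos(y),np.sin(y)],[-np.sin(y),np.cos(y)]])
for n in("w2","w3"):
    z=np.load(n+".npz");W=z["W"];ii=z["im"].astype(int);L=W.copy();L[...,:2]=(W[...,:2]-c)@Rl.T;L*=1000
    o=(ii[...,0]>ii[...,2]+90)&(ii[...,0]>ii[...,1]+50)&(abs(L[...,0]+20)<20)&(abs(L[...,1]-35)<18)
    print(n,o.sum(),"y",np.percentile(L[o][:,1],[5,50,90,95,100]).round(1),"z",np.median(L[o][:,2]).round(1))
    v,u=np.where(o);print(" px",u.min(),u.max(),v.min(),v.max())
E
```

```text
w2 282 y [25.6 37.9 48.  49.5 51.2] z 31.7
 px 461 488 166 179
w3 75 y [43.6 47.1 50.  50.4 51.1] z 37.5
 px 468 474 162 173
```

```bash
python3 - <<'E'
from h import *
y=np.radians(-18.05);c=np.array([.614,.193]);Rl=np.array([[np.cos(y),np.sin(y)],[-np.sin(y),np.cos(y)]])
for n in("w2","w3"):
    z=np.load(n+".npz");W=z["W"];ii=z["im"].astype(int);L=W.copy();L[...,:2]=(W[...,:2]-c)@Rl.T;L*=1000
    ok=(ii[...,0]>ii[...,2]+90)&(ii[...,0]>ii[...,1]+50)
    for v in ((168,170,172,174) if n=="w2" else (164,166,168,170)):
        r=range(455,495);print(n,v,[(u,int(L[v,u,1]),int(L[v,u,2])) for u in r if ok[v,u]][::2])
E
```

```text
w2 168 [(467, 28, 30), (469, 31, 30), (471, 33, 31), (473, 35, 31), (475, 38, 30), (478, 39, 34), (480, 41, 37), (482, 42, 39), (484, 45, 37), (486, 48, 36)]
w2 170 [(466, 27, 30), (468, 30, 30), (470, 32, 31), (472, 35, 29), (474, 37, 30), (478, 39, 35), (480, 41, 37), (482, 43, 37), (484, 46, 37), (486, 48, 37)]
w2 172 [(464, 26, 28), (466, 28, 29), (468, 29, 31), (470, 32, 31), (472, 35, 31), (474, 38, 30), (478, 39, 37), (480, 41, 37), (482, 43, 37), (484, 46, 37), (486, 49, 36)]
w2 174 [(463, 24, 30), (465, 26, 31), (467, 31, 27), (469, 31, 31), (471, 34, 30), (473, 37, 29), (475, 39, 31), (478, 39, 37), (480, 42, 36), (482, 45, 35), (484, 47, 35), (486, 48, 38)]
w3 164 [(468, 20, 83), (470, 45, 37), (472, 47, 37), (474, 50, 36)]
w3 166 [(468, 21, 83), (470, 45, 36), (472, 47, 37), (474, 50, 36)]
w3 168 [(468, 43, 36), (470, 45, 37), (472, 47, 38), (474, 50, 38)]
w3 170 [(468, 44, 36), (470, 46, 36), (472, 48, 38)]
```

```bash
python3 -c "
from bench import manip
print(manip.sign_off())"
```

```text
the job is handed in; nothing more can be done
None
```

The charged grey pack with the green light is home in the lamp's dock and let go. I handed the job in at about 11.5 s of the 38 s allowed; no verdict is reported.

- **Pack position:** The last wrist view puts it about 1 mm beyond home, within 0.5 mm of the centre line. It is in line and flat, with its top at 84 mm as expected.
- **Catch:** The side load of about 4.6 N dropped to nearly zero over the last few millimetres. The orange tab's outer edge is back within about 1 mm of its sprung-in place. The pack hides the catch's nose, so I judged the click from the tab and the force only.
- **Gripper:** It is open and was drawn back about 0.2 m above the table, touching nothing.
- **Other things:** I touched nothing else on the table. I did not measure the flat pack and the bystanders again afterwards.
- **Disagreement:** A first fit suggested the held pack was tilted by 1.9°. That came from smeared depth readings at its edges, and the middle of the top was level, so I ignored it.

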